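# Refit the air-filter canister on the desk service stand

### The job

Lift the filter canister out of its cradle by its body, stand it upright on the rubber mat and let go; then take it by its handle, raise its neck up into the collar of the air service stand with the handle under the single rib, and turn it to the pair of ribs until the lugs lock behind their bumps and it hangs there by itself. Leave everything else on the desk where it is.

Things in the scene. Friction and masses are not known exactly. Their poses are not given: they have to be found in the camera images.
- canister_mid (a point): Filter canister, about 0.25 kg, upright in its cradle at the start. Point on its axis, half-way up, 57 mm above the foot. z: axis, up; x: along the handle. The aluminium shell is 62 mm in diameter from the foot to 84 mm up, to be taken from above across it, square to the handle. Neck: 40 mm diameter, 84 to 114 mm up.
- lugs_mid (a point): Point on the canister's axis level with the undersides of its lugs, 102 mm above the foot; axes as canister_mid. Three steel bayonet lugs on the neck, 120 degrees apart (one right above the handle), each 10 mm wide, 6 mm high, reaching to 29 mm from the axis.
- handle_grip (a point): Place to hold the canister's straight black handle for mounting: 112 mm from the axis, 30 mm above the foot; axes as canister_mid. The bar is 14 mm wide, 22 mm high (19 to 41 mm above the foot), from the body to 136 mm from the axis; pinch it from above across its 14 mm.
- cradle_seat (a point): Grey fixed cradle: centre of the canister's place, on its floor 4 mm above the desk; x along the handle slot. Low rim round the body (80 mm across, 18 mm above the desk). The handle lies in a slot with 2.5 mm beside it; the slot's walls reach 49 mm above the desk, 4 mm over the handle, so it cannot be gripped there. Lift straight out.
- mat_top (a point): Black rubber mat, 200 x 200 mm, 3 mm thick, fixed, kept clear: centre of its upper face. The canister's foot is to stand wholly on it (62 mm across; the handle may overhang).
- collar_mouth (a point): Centre of the downward mouth of the bayonet collar of the fixed air service stand (gauge on top), 165 mm above the desk. z up; x towards the stand's column, 95 mm off. Collar: aluminium, 84 mm across, 59 mm high, bore 47 mm (neck play 3.5 mm each way); brass stubs at its left and right to 66 mm from the axis. Free desk below.
- entry_rib (a point): Single dark upright rib on the collar's side, 7 mm proud; point 44 mm from the axis, 27 mm above the mouth, at 150 degrees counter-clockwise (from above) from collar_mouth's x; axes as collar_mouth. With the handle below it (12 degrees of play each way) the lugs pass the gaps upwards. Turn with the lugs' undersides 9 to 15 mm above the mouth; a rigid ceiling stops them at 15.
- lock_ribs (a point): Middle of the pair of ribs on the collar's outside, at 209 degrees, same height and axes as entry_rib: handle direction when locked, 59 degrees counter-clockwise (from above) of entry_rib, past 3 mm bumps; rigid stop 5 degrees farther. Let down there the lugs drop behind the bumps, undersides 6 mm above the mouth (canister_mid 39 mm below it).
- mug_mid (a point): Bystander: white ceramic mug, 80 mm wide, 90 mm tall; this point is its centre, half-way up.
- water_mid (a point): Bystander: clear water bottle, 66 mm wide, 200 mm tall; this point is its centre, half-way up.
- jar_mid (a point): Bystander: small glass jar, 60 mm wide, 75 mm tall; this point is its centre, half-way up.
- fuse_a_mid (a point): Bystander: loose fuse lying flat, 64 mm long, 20 mm thick; this point is its centre, half-way up.
- fuse_b_mid (a point): Bystander: another loose fuse lying flat, 64 mm long, 20 mm thick; this point is its centre, half-way up.
- carton_mid (a point): Bystander: cardboard carton of fuses, 100 x 130 mm, 55 mm tall, a flap standing to about 105 mm on one side; this point is its centre, half-way up.
- mouse_mid (a point): Bystander: black computer mouse, 60 mm wide, 35 mm tall; this point is its centre, half-way up.
Not all that is in view belongs to the job. What is shaped like the part that bears canister_mid but blue is not meant.

How it is judged (in metres and radians):
On the way:
1. the canister stands upright on the rubber mat, let go (height (world z) of canister_mid between 0.057 and 0.063 m and horizontal distance between canister_mid and mat_top below 0.1 m and angle between canister_mid's own z axis and vertical below 0.08 rad and contact force between the fingers and canister below 0.1 N and linear speed of canister below 0.02 m/s), for 0.2 s.
At the end, for the whole second after the job is handed in: The canister hangs upright (within 0.1 rad) in the collar, axes within 6 mm, its lugs down in their seats behind the bumps (canister_mid 36.5 to 42 mm below the mouth), the handle at the pair of ribs (about 200 to 224 degrees), at rest (z of canister_mid in the frame of collar_mouth between -0.042 and -0.0365 m and horizontal distance between canister_mid and collar_mouth below 0.006 m and angle between canister_mid's own z axis and vertical below 0.1 rad and x of handle_grip in the frame of collar_mouth below -0.075 m and y of handle_grip in the frame of collar_mouth between -0.078 and -0.038 m and linear speed of canister below 0.02 m/s); the robot touches nothing.
It fails at once if a bystander is moved by more than 40 mm (distance of any of mug_mid, water_mid, jar_mid, fuse_a_mid, fuse_b_mid, carton_mid, mouse_mid from where it was at the start of the episode above 0.04 m).
It also fails if it takes over 72 s, if anything falls off the work surface, if the arm or the gripper's body presses on something with over 40 N, if the wrist force passes 120 N, or if a joint passes its speed limit or range.

### The arm

A 6-joint arm with a two-finger parallel gripper is mounted at the origin on the work surface. World frame = base frame: x ahead of the robot, y to its left, z up, the work surface at z = 0. Lengths are in m, angles in degrees, forces in N, time in s.
With the tool pointing down it reaches from about 0.4 to 0.825 m from the base axis. Payload 7 kg.
Tool frame: the origin (TCP) lies on the centre line of the jaws, within the pads' length; the fingertips stand 14 mm ahead of it and the grasp point (between the pads) lies 5 mm behind it; z points along the fingers, y is the line along which they close (so a half turn about z gives the same grasp; the last joint's range is limited). The gripper opens to 88 mm and grips with 3 to 60 N. Pads are 19 mm wide; open, the fingers measure 130 mm over their backs; the gripper's body (78 mm by 193 mm) begins 47 mm behind the grasp point.
Start: joints at [-58.722, 20.546, 0.682, 0, -70.136, -16.507], TCP at [0.172, -0.653, 0.211] pointing down, gripper open.
Joint ranges: [-176.03, 176.03], [-82.01, 121.73], [-58.28, 71.71], [-173.87, 95.51], [-174.79, -0.11], [-173.66, 173.66]. Speed limits (degrees/s): [136.94, 136.94, 172.46, 180, 180, 180].

### API

Orientations are given as [roll, pitch, yaw] about the fixed x, y, z axes, in that order (R = Rz(yaw) Ry(pitch) Rx(roll)).
In Python, from plant import r gives the robot as it stands.
- The arm moves only by the tool send_rows, never from a script. Its argument "steps" is a list of rows, each an object with "dp": the shift along the tool's x, y, z in mm, a list of three; "roll": the turn about the tool's z in rad; "jaw": the opening in per cent of the stroke, from 0 (shut) to 100 (fully open). In form: [{"dp": [tx, ty, tz], "roll": roll, "jaw": jaw}, ...]. A call has 1 to 5 rows; each row is the pose to reach, as a shift and turn from the pose commanded when the call began, along the tool's axes at that moment; what a row does not reach only later rows make up. A row lasts 1/8 s, in which the tool goes at most 62.5 mm and 10.7 degrees, less where a joint would pass 70% of its speed; a pose out of reach is approached as far as the arm can. A call with a gripper value outside its range is refused whole. The fingers move at their own pace and stop on an object; "newtons" is the grip in N (left out, the last holds). Time passes only in rows, so rows that repeat a pose let the fingers close. It gives the time, the measured TCP pose, the force, the opening and the grip force at its end, in the units of the state.
- r.get_state(): the state, without advancing time (a new reading comes with each control period).
- r.capture(name): name is "side" or "top" or "wrist"; returns a dict with "image" (420x560x3 uint8, blue, green, red), "K" (3x3 intrinsics, pixels), "rvec" (rotation vector, rad) and "tvec" (3), from world to camera coordinates, as OpenCV has them. Camera axes: x right, y down, z forward; pixel columns grow to the right and rows downward; lengths in m; the calibration is good to about 2 mm. A picture is of the moment at which its call begins. There is no depth.
- r.close_job(): hands the job in; it is judged then, once.
The state is a dict: "time_s": time; "joints": joint angles; "qd": joint speeds; "joint_torque": joint torques, N m; "tcp_pos": TCP position; "eef_rot": TCP orientation; "contact_force": force on the tool from outside, world axes, zero at the start; "moment": the same for the moment, N m; "gripper_width": finger opening in m; "gripper_force": force on a finger pad.
Only numpy, scipy, OpenCV 4.12 (cv2) and the standard library are available. Lean on these libraries where they do the work, as an engineer would, in place of code of your own. Each camera call takes 0.05 s, during which the arm holds its last target. There are 200 camera calls.

## Working session

There is one attempt and no reset: what is moved stays moved. The work goes in short steps, Python scripts to look and compute and a tool call to move; the robot and the scene stay as the last step left them, time stands still between calls to the robot, and variables do not carry over. Pictures are saved under pics/ and viewed, at most 10 in all, crops included, and the job is handed in when it is done.

Besides the shell and the picture viewer there is one more tool, called after ">>>" as name(argument=value, ...), one argument or row to a line, values as JSON. send_rows: Moves the arm, as the interface text tells. Its arguments: {"type":"object","properties":{"steps":{"type":"array","items":{"type":"object","properties":{"dp":{"type":"array","items":{"type":"number"}},"roll":{"type":"number"},"jaw":{"type":"number"}}}},"newtons":{"type":"number"}},"required":["steps"]}

```bash
mkdir -p pics; ls
python3 - <<'E'
from plant import r
import cv2,numpy as np
for n in("side","top"):
    c=r.capture(n); cv2.imwrite(f"pics/{n}0.png",c["image"])
    R=cv2.Rodrigues(np.array(c["rvec"]))[0]; print(n,c["K"],(-R.T@np.array(c["tvec"]).ravel()).round(3),R.round(3))
print(r.get_state())
E
```

```text
pics
side [[492.45005839   0.         273.46281995]
 [  0.         492.45005839 209.27572441]
 [  0.           0.           1.        ]] [ 0.385 -1.162  1.072] [[ 0.996 -0.083  0.012]
 [-0.043 -0.628 -0.777]
 [ 0.072  0.774 -0.629]]
top [[498.6814153    0.         288.46247328]
 [  0.         498.6814153  208.2236175 ]
 [  0.           0.           1.        ]] [ 0.261 -0.01   1.259] [[ 0.079 -0.997 -0.004]
 [-0.975 -0.076 -0.21 ]
 [ 0.209  0.02  -0.978]]
{'time_s': 0.1, 'joints': array([-5.87222687e+01,  2.05875113e+01,  6.39350366e-01, -1.63208948e-02,
       -7.01372467e+01, -1.65060842e+01]), 'qd': array([ 0.02607158, -0.06709597,  0.14712282,  0.0147321 , -0.01761874,
       -0.06918807]), 'joint_torque': array([ 3.52839052e-04, -5.84161198e+01,  2.93753529e+01,  7.01560244e+00,
        1.02002715e-02, -4.28819783e-05]), 'tcp_pos': array([ 0.17193713, -0.65225521,  0.21002131]), 'eef_rot': array([ 1.79913752e+02, -9.55654969e-03, -1.65233902e+02]), 'contact_force': array([-0.38201887, -0.09697888,  0.25672063]), 'moment': array([-0.01008564, -0.02052779,  0.02978358]), 'gripper_force': 0.0, 'gripper_width': 0.08754472864728628}
```

View pics/side0.png

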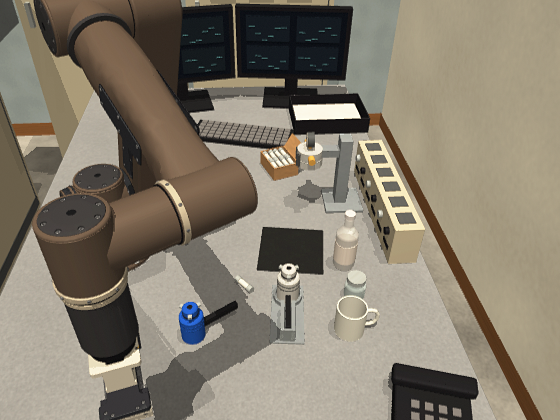

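View pics/top0.png

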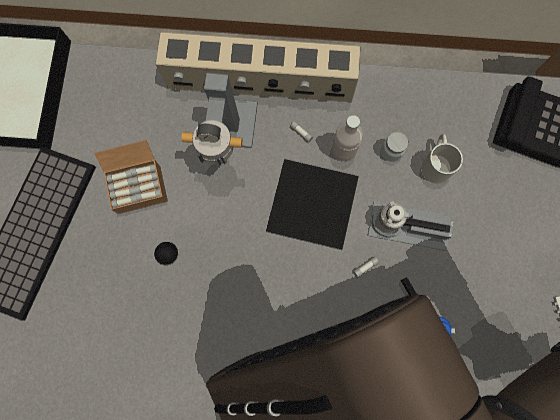

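The views show the canister at side (289,285) / top (394,215) with its handle towards -y. The mat is at top (313,204), the stand collar at top (211,140) and the carton at top (132,185). I'll zoom in on the parts that matter.

```bash
cat > h.py <<'E'
from plant import r
import cv2,numpy as np
def cam(n):
    c=r.capture(n); R=cv2.Rodrigues(np.array(c["rvec"],float))[0]; t=np.array(c["tvec"],float).ravel()
    return dict(im=c["image"],K=np.array(c["K"]),R=R,t=t,C=-R.T@t,rv=np.array(c["rvec"],float))
def ray(c,uv,z):
    d=c["R"].T@np.linalg.inv(c["K"])@np.array([uv[0],uv[1],1.]); return c["C"]+d*(z-c["C"][2])/d[2]
def tri(c1,u1,c2,u2):
    P=[c["K"]@np.c_[c["R"],c["t"]] for c in(c1,c2)]
    X=cv2.triangulatePoints(P[0],P[1],np.array(u1,float).reshape(2,1),np.array(u2,float).reshape(2,1)).ravel(); return X[:3]/X[3]
def proj(c,X): return cv2.projectPoints(np.array(X,float).reshape(-1,3),c["rv"],c["t"],c["K"],None)[0].reshape(-1,2)
E
python3 - <<'E'
from h import *
t=cam("top");s=cam("side")
def crop(c,x,y,w,h,f): return cv2.resize(c["im"][y:y+h,x:x+w],None,fx=f,fy=f,interpolation=cv2.INTER_CUBIC)
a=crop(t,360,190,100,75,4);b=crop(t,165,100,100,75,4);d=crop(s,250,250,100,75,4);e=crop(s,270,125,100,75,4)
cv2.imwrite("pics/z1.png",np.vstack([np.hstack([a,b]),np.hstack([d,e])]))
for n,uv,z in[("neck",(394,214),.118),("collar",(211,140),.224)]: print(n,ray(t,uv,z))
for n,uv,z in[("neck",(289,269),.118),("collar",(310,152),.224)]: print(n,ray(s,uv,z))
for uv in [(285,160),(358,175),(343,248),(267,231)]: print("mat",ray(t,uv,.003))
for uv in [(301,132),(366,267),(347,122)]: print(ray(t,uv,.01))
print("mug",ray(t,(442,160),.09),"jar",ray(t,(397,142),.075),"bottle",ray(t,(352,122),.2),"carton",ray(t,(132,180),.055),"mouse",ray(t,(166,253),.02))
E
```

```text
neck [ 0.51022191 -0.23277521  0.118     ]
collar [0.62113608 0.19248967 0.224     ]
neck [ 0.5144143  -0.24469607  0.118     ]
collar [0.62282243 0.16392248 0.224     ]
mat [0.65795879 0.03539131 0.003     ]
mat [ 0.63195477 -0.15797377  0.003     ]
mat [ 0.43743586 -0.12965622  0.003     ]
mat [0.46582401 0.06599857 0.003     ]
[ 0.7362193  -0.00089147  0.01      ]
[ 0.39330678 -0.18888105  0.01      ]
[ 0.7737076  -0.12075095  0.01      ]
mug [ 0.66022591 -0.35048785  0.09      ] jar [ 0.70368049 -0.2422898   0.075     ] bottle [ 0.69659627 -0.11515338  0.2       ] carton [0.55973511 0.41109179 0.055     ] mouse [0.38797236 0.31139321 0.02      ]
```

View pics/z1.png

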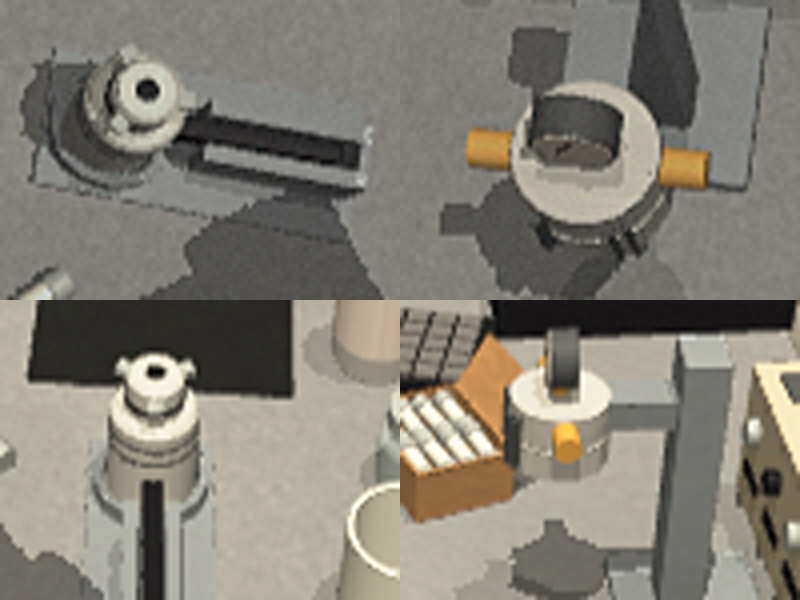

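Zoomed, the neck top is at top (396.8,212.5) / side (289,267.8). The collar's top disc is at top (211.5,138) / side (310,150.5). The single rib is on the left (+y) and the pair on the right, both facing -x. Next I triangulate these points.

Run:
```python
from h import *
t=cam("top");s=cam("side")
print("neck",tri(t,(396.8,212.5),s,(289,267.8)), ray(t,(396.8,212.5),.118),ray(s,(289,267.8),.118))
print("collar",tri(t,(211.5,138),s,(310,150.5)), ray(t,(211.5,138),.224),ray(s,(310,150.5),.224))
a=ray(t,(360+185/4,190+124/4),.045);b=ray(t,(360+358/4,190+153/4),.045);d=b-a;print("handle",a,b,np.degrees(np.arctan2(d[1],d[0])))
a=ray(t,(165+68/4,100+150/4),.19);b=ray(t,(165+310/4,100+169/4),.19);d=a-b;print("stub dir",a,b,np.degrees(np.arctan2(d[1],d[0])))
# column top edge dir
print("bottle", tri(t,(353,122),s,(350,213)))
```

```text
neck [ 0.51477793 -0.23935532  0.11699318] [ 0.51430334 -0.23916035  0.118     ] [ 0.51489358 -0.24026126  0.118     ]
collar [0.62915174 0.19437832 0.21077208] [0.62581012 0.19191081 0.224     ] [0.62408313 0.17281843 0.224     ]
handle [ 0.51084904 -0.27781606  0.045     ] [ 0.50096793 -0.38454337  0.045     ] -95.28952427534539
stub dir [0.6338123 0.265286  0.19     ] [0.63314509 0.12761582 0.19      ] 89.72232116730875
bottle [ 0.69767528 -0.11762646  0.19776399]
```

```bash
cat >> h.py <<'E'
def go(p,yaw):
    "dp (mm) and roll (rad) from the current measured pose to tool-down target"
    st=r.get_state(); y=np.radians(st["eef_rot"][2]); d=np.array(p)-st["tcp_pos"]
    ex=np.array([np.cos(y),np.sin(y)]); ey=np.array([np.sin(y),-np.cos(y)])
    dy=(yaw-st["eef_rot"][2]+180)%360-180
    print("t",round(st["time_s"],2),"tcp",st["tcp_pos"].round(4),st["eef_rot"].round(2),"-> dp",(1000*np.array([ex@d[:2],ey@d[:2],-d[2]])).round(1),"roll",round(-np.radians(dy),3))
E
python3 -c "
from h import *
go([.5145,-.24,.21],-95.3)"
```

```text
t 0.3 tcp [ 0.172  -0.6525  0.2105] [ 179.97   -0.   -165.23] -> dp [-436.3  311.6    0.5] roll -1.221
```

>>> send_rows(
  steps=[
    {"dp": [-40,30,0],"roll": -0.12,"jaw": 100},
    {"dp": [-85,61,0],"roll": -0.25,"jaw": 100},
    {"dp": [-130,93,0],"roll": -0.4,"jaw": 100},
    {"dp": [-175,125,0],"roll": -0.55,"jaw": 100},
    {"dp": [-218,156,0],"roll": -0.7,"jaw": 100},
  ],
)

```text
time_s: 0.92
tcp_pos: [0.3441, -0.4448, 0.211]
eef_rot: [-180.0, 0.0, -124.8]
contact_force: [0.9, -0.4, -0.7]
gripper_width: 0.0874
gripper_force: 0.0
```

```bash
python3 -c "
from h import *
go([.5145,-.24,.21],-95.3)"
```

```text
t 0.93 tcp [ 0.3441 -0.4448  0.211 ] [-179.97    0.   -124.83] -> dp [-265.4  -22.9    1. ] roll -0.515
```

>>> send_rows(
  steps=[
    {"dp": [-55,-5,0],"roll": -0.13},
    {"dp": [-110,-10,0],"roll": -0.26},
    {"dp": [-165,-14,0],"roll": -0.4},
    {"dp": [-220,-19,0],"roll": -0.5},
    {"dp": [-265,-23,0],"roll": -0.51},
  ],
)

```text
invalid input
```

```bash
python3 -c "
from h import *
w=cam('wrist');t=cam('top');s=cam('side')
cv2.imwrite('pics/w1.png',w['im']); print(proj(w,[[.5145,-.24,.118],[.504,-.36,.045]]))
go([.5145,-.24,.21],-95.3)
cv2.imwrite('pics/w1.png',np.hstack([w['im'],t['im'][40:460,150:390]]))"
```

```text
[[258.84390673 456.73976756]
 [210.09312106 329.20193966]]
t 1.07 tcp [ 0.3447 -0.4446  0.2113] [-1.7995e+02  1.0000e-02 -1.2487e+02] -> dp [-264.9  -22.3    1.3] roll -0.516Traceback (most recent call last):
  File "<string>", line 6, in <module>
    cv2.imwrite('pics/w1.png',np.hstack([w['im'],t['im'][40:460,150:390]]))
                              ~~~~~~~~~^^^^^^^^^^^^^^^^^^^^^^^^^^^^^^^^^^^
    return _nx.concatenate(arrs, 1, dtype=dtype, casting=casting)
           ~~~~~~~~~~~~~~~^^^^^^^^^^^^^^^^^^^^^^^^^^^^^^^^^^^^^^^
ValueError: all the input array dimensions except for the concatenation axis must match exactly, but along dimension 0, the array at index 0 has size 420 and the array at index 1 has size 380
```

View pics/w1.png

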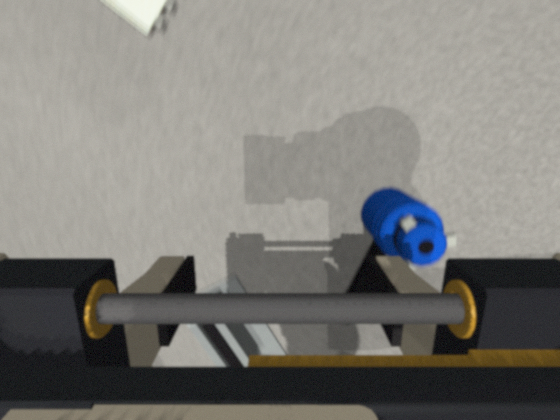

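The row was refused because it left out jaw. The wrist view shows the blue decoy at (405,225) and the cradle slot at (240,330), just in front of the jaws.

>>> send_rows(
  steps=[
    {"dp": [-55,-5,0],"roll": -0.13,"jaw": 100},
    {"dp": [-110,-10,0],"roll": -0.26,"jaw": 100},
    {"dp": [-165,-14,0],"roll": -0.4,"jaw": 100},
    {"dp": [-220,-19,0],"roll": -0.5,"jaw": 100},
    {"dp": [-265,-23,0],"roll": -0.51,"jaw": 100},
  ],
)

```text
time_s: 1.7
tcp_pos: [0.5153, -0.242, 0.2109]
eef_rot: [-180.0, -0.0, -95.9]
contact_force: [-0.1, -0.1, -0.4]
gripper_width: 0.0875
gripper_force: 0.0
```

```bash
python3 -c "
from h import *
w=cam('wrist');t=cam('top');s=cam('side')
cv2.imwrite('pics/w2.png',w['im']); print(proj(w,[[.504,-.34,.045],[.502,-.374,.045]]))
go([.5145,-.24,.21],-95.3)
cv2.imwrite('pics/t2.png',np.hstack([cv2.resize(x,None,fx=.7,fy=.7) for x in(t['im'],s['im'])]))"
```

```text
[[281.81110624  94.96359878]
 [280.2518821   56.03286469]]
t 1.85 tcp [ 0.5153 -0.242   0.2105] [179.97  -0.   -95.84] -> dp [-1.9  1.   0.5] roll -0.009
```

View pics/w2.png

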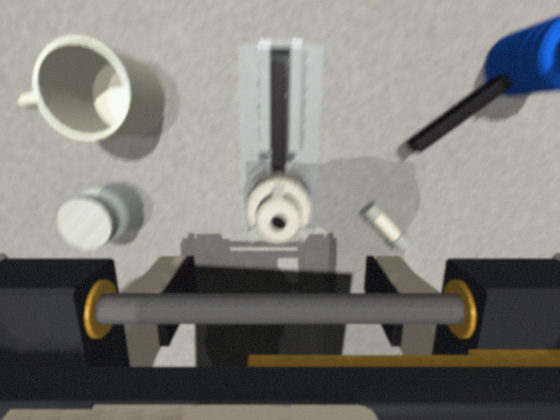

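The wrist view shows the neck hole at (279,222) and the handle straight up the image at x≈280, so the alignment is good. I'll check the axis from here.

```bash
python3 -c "
from h import *
w=cam('wrist')
print(ray(w,(278.5,221),.118),ray(w,(280.5,60),.045),ray(w,(279,150),.045))
g=ray(w,(278.5,221),.118)
go([g[0],g[1],.070],-95.5)"
```

```text
[ 0.51756264 -0.23709467  0.118     ] [ 0.50209077 -0.37056053  0.045     ] [ 0.51194006 -0.28875254  0.045     ]
t 1.9 tcp [ 0.5144 -0.2428  0.2105] [179.95  -0.   -95.9 ] -> dp [ -6.   -2.5 140.5] roll -0.007
```

>>> send_rows(
  steps=[
    {"dp": [-4,-1,20],"roll": -0.007,"jaw": 100},
    {"dp": [-4,-1,60],"roll": -0.007,"jaw": 100},
    {"dp": [-4,-1,100],"roll": -0.007,"jaw": 100},
    {"dp": [-4,-1,130],"roll": -0.007,"jaw": 100},
    {"dp": [-4,-1,140],"roll": -0.007,"jaw": 100},
  ],
)

```text
time_s: 2.52
tcp_pos: [0.5138, -0.24, 0.0692]
eef_rot: [179.8, 0.0, -95.6]
contact_force: [0.0, -0.1, 1.0]
gripper_width: 0.0876
gripper_force: 0.0
```

>>> send_rows(
  steps=[
    {"dp": [0,0,0],"roll": 0,"jaw": 60},
    {"dp": [0,0,0],"roll": 0,"jaw": 60},
    {"dp": [0,0,0],"roll": 0,"jaw": 60},
    {"dp": [0,0,0],"roll": 0,"jaw": 60},
    {"dp": [0,0,0],"roll": 0,"jaw": 60},
  ],
  newtons=40,
)

```text
time_s: 3.15
tcp_pos: [0.5162, -0.2392, 0.0724]
eef_rot: [-179.9, -0.0, -95.5]
contact_force: [-3.8, 0.4, 9.2]
gripper_width: 0.0529
gripper_force: 8.3
```

```bash
python3 -c "
from h import *
s=cam('side');t=cam('top');w=cam('wrist')
a=cv2.resize(s['im'][200:350,220:370],(400,400),interpolation=cv2.INTER_CUBIC)
b=cv2.resize(w['im'],(400,300))
cv2.imwrite('pics/g1.png',np.hstack([a,np.vstack([b,np.zeros((100,400,3),np.uint8)])]))
print(r.get_state())"
```

```text
{'time_s': 3.3, 'joints': array([ -5.12822273,  17.97714523, -23.1660708 ,   0.05382542,
       -48.79577202,  -0.37631429]), 'qd': array([-0.06425091,  0.01653844, -0.03741342,  0.08573642,  0.04156353,
       -0.02117695]), 'joint_torque': array([  0.69973005, -44.04159665,  22.51136899,   4.71478477,
         1.36740614,   0.05421977]), 'tcp_pos': array([ 0.51602456, -0.23916034,  0.07240214]), 'eef_rot': array([-1.79938736e+02, -4.01326540e-02, -9.54691228e+01]), 'contact_force': array([-4.08327583,  1.291527  , 10.40430474]), 'moment': array([ 0.2407938 ,  1.37191751, -0.12370064]), 'gripper_force': 9.226426996174268, 'gripper_width': 0.05279227899085069}
```

View pics/g1.png

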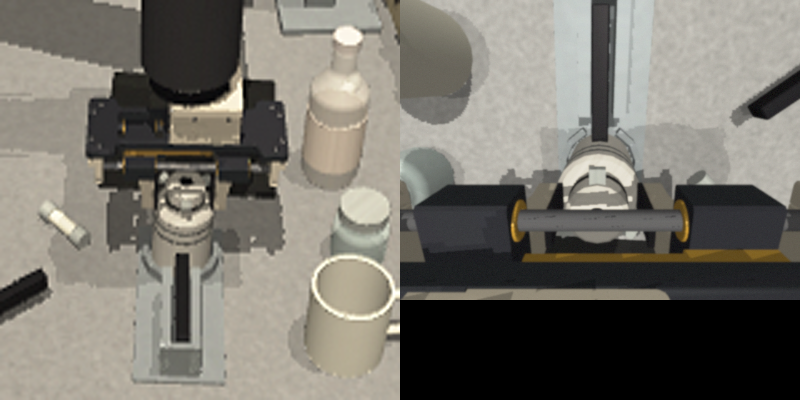

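The jaws have closed to 53 mm, not 62 mm, so this isn't the intended shell grasp. The pads appear to sit behind or above the body. I'll check by projecting known points into the picture.

Run:
```python
from h import *
s=cam('side');w=cam('wrist');st=r.get_state();p=st['tcp_pos']
im=cv2.resize(s['im'][200:350,220:370],(600,600),interpolation=cv2.INTER_CUBIC)
for X,c in [(p,(0,0,255)),(p+[-.026,0,-.014],(0,255,0)),(p+[.026,0,-.014],(0,255,0)),([.515,-.2395,.088],(255,0,0)),([.515,-.2395,.118],(255,0,255)),([.515,-.2705,.088],(255,255,0)),([.515,-.2705,.02],(255,255,0))]:
    q=((proj(s,[X])[0]-[220,200])*4).astype(int); cv2.circle(im,tuple(map(int,q)),4,c,-1); print(np.round(X,3),q)
cv2.imwrite('pics/g2.png',im)
```

```text
[ 0.516 -0.239  0.072] [275 316]
[ 0.49  -0.239  0.058] [237 332]
[ 0.542 -0.239  0.058] [312 328]
[ 0.515 -0.24   0.088] [274 301]
[ 0.515 -0.24   0.118] [276 270]
[ 0.515 -0.27   0.088] [279 335]
[ 0.515 -0.27   0.02 ] [276 402]
```

View pics/g2.png

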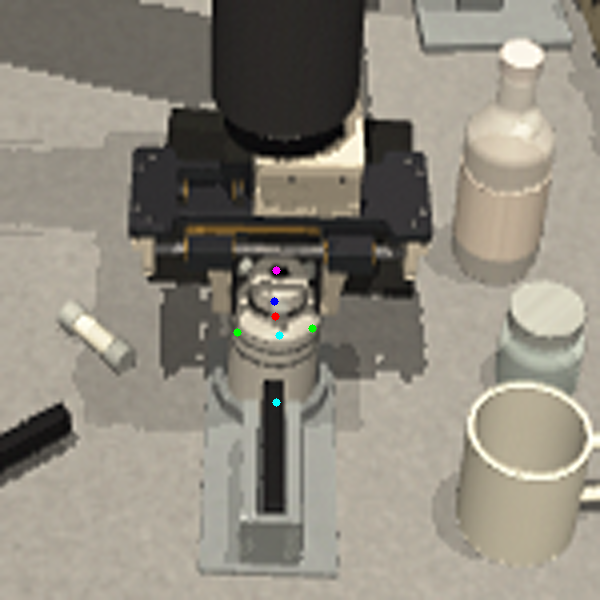

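>>> send_rows(
  steps=[
    {"dp": [0,0,0],"roll": 0,"jaw": 100},
    {"dp": [0,0,0],"roll": 0,"jaw": 100},
    {"dp": [0,0,0],"roll": 0,"jaw": 100},
  ],
)

```text
time_s: 3.78
tcp_pos: [0.5159, -0.2388, 0.0712]
eef_rot: [-180.0, 0.0, -95.5]
contact_force: [-0.6, 0.3, 0.7]
gripper_width: 0.0769
gripper_force: 0.0
```

Run:
```python
from h import *
s=cam('side');w=cam('wrist');t=cam('top');st=r.get_state();p=st['tcp_pos'];print(p,st['contact_force'],st['gripper_width'])
def mark(c,x0,y0,n,f):
    im=cv2.resize(c['im'][y0:y0+n*3//2,x0:x0+n],None,fx=f,fy=f,interpolation=cv2.INTER_CUBIC)
    for X,k in [(p+[-.044,0,-.014],(0,255,0)),(p+[.044,0,-.014],(0,255,0)),([.515,-.2395,.118],(255,0,255)),([.515,-.2705,.088],(255,255,0))]:
        q=((proj(c,[X])[0]-[x0,y0])*f); cv2.circle(im,tuple(map(int,q)),2,k,-1)
    return im
a=mark(s,240,200,100,4)
b=cv2.resize(mark(w,80,0,400,1),(400,420))
print(a.shape,b.shape)
o=np.zeros((600,800,3),np.uint8);o[:a.shape[0],:400]=a[:600];o[:420,400:]=b
cv2.imwrite('pics/g3.png',o)
```

```text
[ 0.51565    -0.23869163  0.07061985] [-1.01106175 -0.11121632 -0.64343031] 0.0862166163412105
(600, 400, 3) (420, 400, 3)
```

View pics/g3.png

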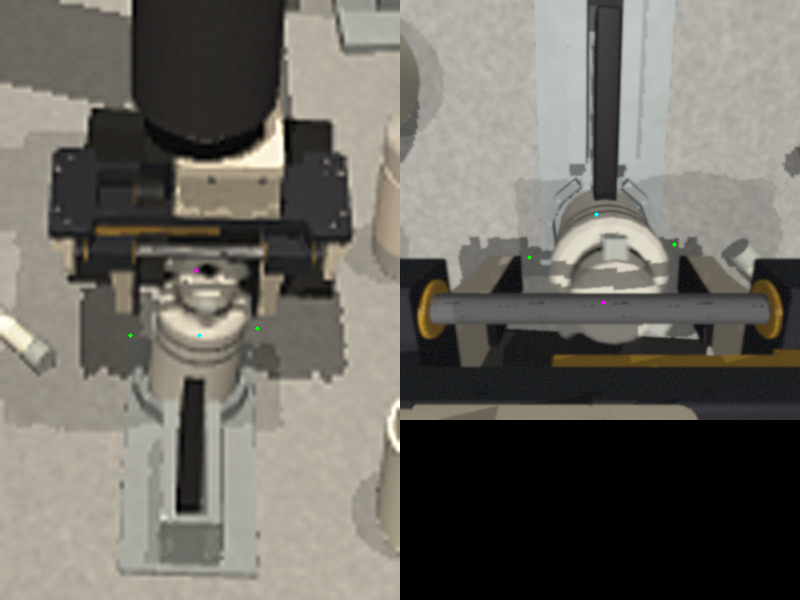

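The jaws straddle the shell as planned: the wrist view has the tips at (520,260) and (683,260) with the body between them. The 53 mm reading may be the reached command with only light squeeze force. I'll close gently again, a touch higher, and watch width against force.

>>> send_rows(
  steps=[
    {"dp": [0,0,-1],"roll": 0,"jaw": 72},
    {"dp": [0,0,-1],"roll": 0,"jaw": 72},
    {"dp": [0,0,-1],"roll": 0,"jaw": 72},
    {"dp": [0,0,-1],"roll": 0,"jaw": 72},
  ],
  newtons=30,
)

```text
time_s: 4.42
tcp_pos: [0.5157, -0.2389, 0.0718]
eef_rot: [180.0, 0.0, -95.5]
contact_force: [0.2, -0.2, 0.6]
gripper_width: 0.0633
gripper_force: 0.0
```

>>> send_rows(
  steps=[
    {"dp": [0,0,0],"roll": 0,"jaw": 66},
    {"dp": [0,0,0],"roll": 0,"jaw": 66},
    {"dp": [0,0,0],"roll": 0,"jaw": 66},
  ],
)

```text
time_s: 4.8
tcp_pos: [0.5157, -0.2388, 0.0718]
eef_rot: [180.0, 0.0, -95.5]
contact_force: [-0.9, 0.3, 0.7]
gripper_width: 0.0579
gripper_force: 0.1
```

At 58 mm there is still no force, so the pads are not around the 62 mm shell. I'll triangulate the visible fingertips to see where they really are.

Run:
```python
from h import *
s=cam('side');w=cam('wrist')
print("tips +x",tri(s,(305.5,278.7),w,(200,258)),"-x",tri(s,(272.7,278),w,(363,260)))
print("wristcam",w["C"],w["R"].round(2))
p=r.get_state()['tcp_pos']
for z in(-.014,0,.02): print(proj(w,p+[[.044,0,z],[-.044,0,z]]).round(0).tolist(),proj(s,p+[[.044,-.009,z],[-.044,-.009,z]]).round(0).tolist())
# beige pixels profile of -x finger in side picture
for y in range(262,292,2): print(y,s['im'][y,264:312:2].sum(1).tolist())
```

```text
tips +x [ 0.56022628 -0.24686586  0.07862922] -x [ 0.47151673 -0.23804774  0.07927661]
wristcam [ 0.50911726 -0.31458803  0.24555229] [[-1.    0.1   0.  ]
 [ 0.09  0.96  0.28]
 [ 0.03  0.28 -0.96]]
[[209.0, 257.0], [354.0, 244.0]] [[305.0, 284.0], [273.0, 286.0]]
[[204.0, 267.0], [359.0, 253.0]] [[305.0, 281.0], [273.0, 283.0]]
[[195.0, 284.0], [368.0, 269.0]] [[305.0, 276.0], [273.0, 277.0]]
262 [370, 153, 156, 156, 158, 151, 163, 410, 470, 477, 442, 329, 334, 395, 450, 449, 373, 359, 339, 251, 150, 172, 174, 173]
264 [91, 96, 100, 106, 104, 100, 95, 105, 401, 249, 262, 270, 258, 241, 237, 148, 229, 130, 134, 143, 100, 98, 97, 98]
266 [100, 105, 107, 101, 94, 99, 97, 190, 531, 291, 342, 241, 28, 105, 349, 336, 296, 217, 72, 161, 100, 101, 105, 109]
268 [99, 100, 102, 97, 334, 335, 252, 100, 218, 329, 336, 360, 165, 164, 340, 341, 277, 167, 92, 282, 236, 240, 88, 92]
270 [117, 127, 144, 98, 383, 376, 301, 100, 257, 618, 613, 611, 622, 625, 623, 579, 170, 70, 76, 387, 376, 395, 69, 71]
272 [249, 244, 238, 476, 359, 376, 230, 298, 330, 312, 354, 439, 395, 398, 370, 329, 265, 151, 65, 3
[... 445 characters left out ...]
 626, 619, 561, 340, 325, 638, 617, 602, 363, 329, 307, 313, 307, 308, 308]
282 [239, 240, 241, 242, 240, 251, 284, 220, 327, 605, 642, 654, 640, 645, 630, 586, 465, 235, 314, 302, 306, 310, 312, 322]
284 [239, 232, 241, 250, 248, 249, 245, 311, 295, 403, 430, 482, 536, 529, 409, 401, 267, 284, 322, 318, 319, 303, 324, 315]
286 [236, 240, 242, 243, 245, 238, 235, 274, 413, 281, 373, 411, 410, 404, 303, 295, 373, 229, 236, 239, 301, 228, 300, 311]
288 [240, 234, 237, 231, 244, 241, 233, 380, 266, 393, 445, 458, 460, 454, 426, 378, 288, 306, 236, 242, 243, 240, 234, 318]
290 [234, 222, 232, 237, 241, 230, 224, 380, 414, 435, 281, 252, 317, 282, 299, 415, 367, 268, 511, 236, 246, 241, 249, 316]
```

The tips triangulate to z≈0.079, about 20 mm higher than nominal. I'll open and feel downwards in small steps, watching the force.

>>> send_rows(
  steps=[
    {"dp": [0,0,0],"roll": 0,"jaw": 100},
    {"dp": [0,0,0],"roll": 0,"jaw": 100},
    {"dp": [0,0,0],"roll": 0,"jaw": 100},
    {"dp": [0,0,2],"roll": 0,"jaw": 100},
    {"dp": [0,0,4],"roll": 0,"jaw": 100},
  ],
)

```text
time_s: 5.52
tcp_pos: [0.5157, -0.2389, 0.0677]
eef_rot: [180.0, 0.0, -95.5]
contact_force: [-0.4, 0.0, 0.0]
gripper_width: 0.0873
gripper_force: 0.0
```

>>> send_rows(
  steps=[
    {"dp": [0,0,1],"roll": 0,"jaw": 100},
    {"dp": [0,0,2],"roll": 0,"jaw": 100},
    {"dp": [0,0,3],"roll": 0,"jaw": 100},
    {"dp": [0,0,4],"roll": 0,"jaw": 100},
  ],
)

```text
time_s: 6.02
tcp_pos: [0.5158, -0.2389, 0.0638]
eef_rot: [-180.0, 0.0, -95.5]
contact_force: [-0.4, -0.1, 0.8]
gripper_width: 0.0873
gripper_force: 0.0
```

>>> send_rows(
  steps=[
    {"dp": [0,0,1],"roll": 0,"jaw": 100},
    {"dp": [0,0,2],"roll": 0,"jaw": 100},
    {"dp": [0,0,3],"roll": 0,"jaw": 100},
    {"dp": [0,0,4],"roll": 0,"jaw": 100},
  ],
)

```text
time_s: 6.52
tcp_pos: [0.5157, -0.2389, 0.0598]
eef_rot: [180.0, -0.0, -95.5]
contact_force: [0.2, 0.2, 0.6]
gripper_width: 0.0876
gripper_force: 0.0
```

>>> send_rows(
  steps=[
    {"dp": [0,0,1],"roll": 0,"jaw": 85},
    {"dp": [0,0,2],"roll": 0,"jaw": 72},
    {"dp": [0,0,3],"roll": 0,"jaw": 72},
    {"dp": [0,0,3],"roll": 0,"jaw": 68},
    {"dp": [0,0,3],"roll": 0,"jaw": 66},
  ],
  newtons=20,
)

```text
time_s: 7.15
tcp_pos: [0.5155, -0.2388, 0.0567]
eef_rot: [180.0, 0.0, -95.5]
contact_force: [-1.1, 0.5, -0.4]
gripper_width: 0.0613
gripper_force: 20.0
```

That gives 61.3 mm at 20 N, so this is the shell. The real fingers sit about 20 to 30 mm higher than reported along tool z, and I'll carry that bias. I'll go a little deeper for a firmer hold, then grip.

>>> send_rows(
  steps=[
    {"dp": [0,0,0],"roll": 0,"jaw": 85},
    {"dp": [0,0,2],"roll": 0,"jaw": 85},
    {"dp": [0,0,4],"roll": 0,"jaw": 85},
    {"dp": [0,0,6],"roll": 0,"jaw": 85},
    {"dp": [0,0,8],"roll": 0,"jaw": 85},
  ],
)

```text
time_s: 7.78
tcp_pos: [0.5158, -0.2388, 0.0487]
eef_rot: [180.0, 0.0, -95.5]
contact_force: [-1.3, 0.8, -0.7]
gripper_width: 0.0744
gripper_force: 0.0
```

>>> send_rows(
  steps=[
    {"dp": [0,0,0],"roll": 0,"jaw": 65},
    {"dp": [0,0,0],"roll": 0,"jaw": 60},
    {"dp": [0,0,0],"roll": 0,"jaw": 55},
    {"dp": [0,0,0],"roll": 0,"jaw": 50},
  ],
  newtons=45,
)

```text
time_s: 8.28
tcp_pos: [0.5156, -0.2389, 0.0488]
eef_rot: [180.0, 0.0, -95.5]
contact_force: [-0.5, 0.6, -0.2]
gripper_width: 0.0612
gripper_force: 45.0
```

>>> send_rows(
  steps=[
    {"dp": [0,0,-5],"roll": 0,"jaw": 50},
    {"dp": [0,0,-15],"roll": 0,"jaw": 50},
    {"dp": [0,0,-30],"roll": 0,"jaw": 50},
    {"dp": [0,0,-50],"roll": 0,"jaw": 50},
    {"dp": [0,0,-70],"roll": 0,"jaw": 50},
  ],
)

```text
time_s: 8.9
tcp_pos: [0.516, -0.2389, 0.1206]
eef_rot: [-179.9, -0.0, -95.5]
contact_force: [0.2, -1.4, -2.1]
gripper_width: 0.061
gripper_force: 45.0
```

Run:
```python
from h import *
s=cam('side');w=cam('wrist');print(r.get_state()['contact_force'])
cv2.imwrite('pics/l_s.png',s['im']);cv2.imwrite('pics/l_w.png',w['im'])
go([.55,-.02,.13],-150)
# dark handle mask in wrist view
g=w['im'].max(2); m=(g<50).astype(np.uint8); m[240:]=0
n,l,st,c=cv2.connectedComponentsWithStats(m)
for i in range(1,n):
    if st[i,4]>300: print(st[i],c[i],cv2.minAreaRect(np.argwhere(l==i)[:,::-1].astype(np.float32)))
```

```text
[ 0.54557706 -0.20877353 -2.27350092]
t 9.0 tcp [ 0.5176 -0.2393  0.1222] [-1.7969e+02 -4.0000e-02 -9.5470e+01] -> dp [-221.4  -11.3   -7.8] roll 0.952
[ 270   12   30  200 1039] [285.80461983 157.94610202] ((284.40399169921875, 111.4963150024414), (24.212867736816406, 199.89068603515625), 2.2025983333587646)
[ 452   68  108   89 2878] [509.77866574 115.88707436] ((511.58056640625, 115.54363250732422), (24.495037078857422, 132.22402954101562), 55.00798034667969)
```

Lifted, with about 2.3 N of weight showing. Next I carry it over the mat.

>>> send_rows(
  steps=[
    {"dp": [-25,-1,-4],"roll": 0.12,"jaw": 50},
    {"dp": [-80,-4,-8],"roll": 0.3,"jaw": 50},
    {"dp": [-135,-7,-8],"roll": 0.48,"jaw": 50},
    {"dp": [-190,-10,-8],"roll": 0.66,"jaw": 50},
    {"dp": [-221,-11,-8],"roll": 0.8,"jaw": 50},
  ],
)

```text
time_s: 9.62
tcp_pos: [0.548, -0.0176, 0.1267]
eef_rot: [180.0, 0.0, -141.6]
contact_force: [-0.2, 0.5, -2.3]
gripper_width: 0.0609
gripper_force: 45.0
```

>>> send_rows(
  steps=[
    {"dp": [0,0,0],"roll": 0.1,"jaw": 50},
    {"dp": [0,0,20],"roll": 0.15,"jaw": 50},
    {"dp": [0,0,45],"roll": 0.15,"jaw": 50},
    {"dp": [0,0,65],"roll": 0.15,"jaw": 50},
    {"dp": [0,0,75],"roll": 0.15,"jaw": 50},
  ],
)

```text
time_s: 10.25
tcp_pos: [0.5471, -0.0201, 0.0506]
eef_rot: [180.0, -0.1, -149.9]
contact_force: [0.5, 0.2, -2.3]
gripper_width: 0.0607
gripper_force: 45.0
```

Run:
```python
from h import *
go([.55,-.02,.048],-150); print(r.get_state()['contact_force'],r.get_state()['gripper_width'])
```

```text
t 10.25 tcp [ 0.5471 -0.0201  0.0506] [ 1.7997e+02 -1.0000e-01 -1.4994e+02] -> dp [-2.5 -1.4  2.6] roll 0.001
[ 0.53326493  0.20993055 -2.26234498] 0.060714718124083286
```

>>> send_rows(
  steps=[
    {"dp": [0,0,1],"roll": 0,"jaw": 50},
    {"dp": [0,0,2],"roll": 0,"jaw": 50},
    {"dp": [0,0,3],"roll": 0,"jaw": 50},
    {"dp": [0,0,3],"roll": 0,"jaw": 50},
  ],
)

```text
time_s: 10.75
tcp_pos: [0.5481, -0.0199, 0.0493]
eef_rot: [-180.0, 0.0, -149.9]
contact_force: [-0.5, -0.1, -2.6]
gripper_width: 0.0606
gripper_force: 45.0
```

>>> send_rows(
  steps=[
    {"dp": [0,0,1],"roll": 0,"jaw": 50},
    {"dp": [0,0,2],"roll": 0,"jaw": 50},
    {"dp": [0,0,2],"roll": 0,"jaw": 50},
  ],
)

```text
time_s: 11.12
tcp_pos: [0.5484, -0.0197, 0.0478]
eef_rot: [-180.0, 0.1, -149.9]
contact_force: [-2.4, 1.7, 6.1]
gripper_width: 0.0613
gripper_force: 45.0
```

It's on the mat. I release, rise and look.

>>> send_rows(
  steps=[
    {"dp": [0,0,-1],"roll": 0,"jaw": 75},
    {"dp": [0,0,-1],"roll": 0,"jaw": 90},
    {"dp": [0,0,-1],"roll": 0,"jaw": 100},
    {"dp": [0,0,-1],"roll": 0,"jaw": 100},
    {"dp": [0,0,-1],"roll": 0,"jaw": 100},
  ],
)

```text
time_s: 11.75
tcp_pos: [0.5479, -0.02, 0.0478]
eef_rot: [180.0, -0.0, -149.9]
contact_force: [-0.3, 0.4, -0.9]
gripper_width: 0.0874
gripper_force: 0.0
```

>>> send_rows(
  steps=[
    {"dp": [0,0,-10],"roll": 0,"jaw": 100},
    {"dp": [0,0,-30],"roll": 0,"jaw": 100},
    {"dp": [0,0,-70],"roll": 0,"jaw": 100},
    {"dp": [0,0,-110],"roll": 0,"jaw": 100},
    {"dp": [0,0,-150],"roll": 0,"jaw": 100},
  ],
)

```text
time_s: 12.38
tcp_pos: [0.5478, -0.02, 0.2]
eef_rot: [-180.0, 0.0, -149.9]
contact_force: [0.5, -0.9, -0.1]
gripper_width: 0.0874
gripper_force: 0.0
```

Run:
```python
from h import *
w=cam('wrist');s=cam('side');go([.548,-.02,.2],-150)
cv2.imwrite('pics/w4.png',w['im'])
P=np.array([.548,-.02,0]);d=np.array([np.cos(np.radians(-150)),np.sin(np.radians(-150)),0])
print("exp neck",proj(w,P+[0,0,.117]),"handle",proj(w,[P+d*.05+[0,0,.044],P+d*.136+[0,0,.044]]))
o=np.zeros((600,800,3),np.uint8);o[:420,:560]=w['im'];o[420:600,560:800]=cv2.resize(s['im'][190:280,240:360],(240,180))
cv2.imwrite('pics/m1.png',o)
```

```text
t 12.47 tcp [ 0.5506 -0.0197  0.2036] [-179.81    0.46 -149.89] -> dp [2.4 1.1 3.6] roll 0.002
exp neck [[280.30925119 217.71375691]] handle [[280.33760844 146.91193268]
 [280.46823284  49.18004671]]
```

View pics/m1.png

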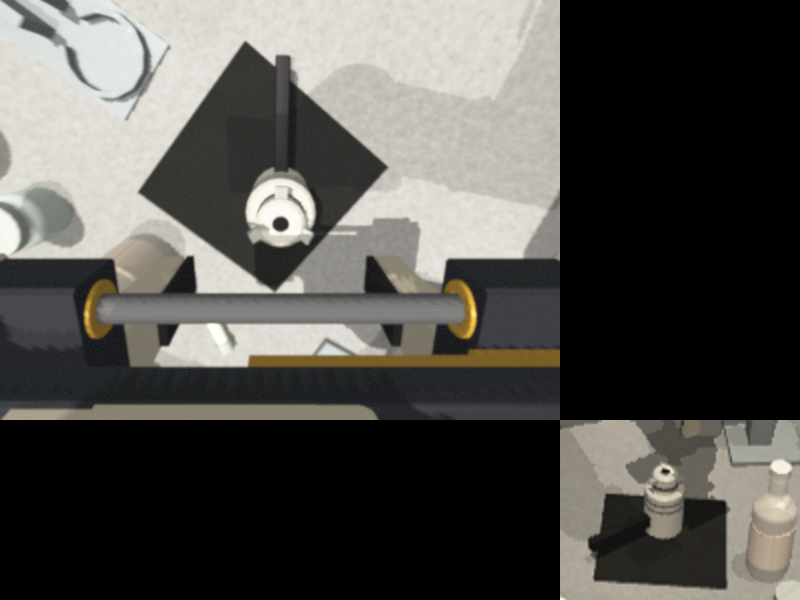

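The canister stands upright on the mat. The wrist view has the neck hole at (281,223) and the handle up to (283,55), and the side inset shows it vertical. Next I measure the grip point on the handle.

Run:
```python
from h import *
w=cam('wrist')
print("neck",ray(w,(280.5,223),.117),"tip",ray(w,(283,56),.044),"root",ray(w,(281.5,150),.044))
t=cam('top'); g=t['im']
# orange of stubs
hsv=cv2.cvtColor(g,cv2.COLOR_BGR2HSV); m=cv2.inRange(hsv,(8,120,80),(22,255,255)); n,l,st,c=cv2.connectedComponentsWithStats(m)
for i in range(1,n):
    if st[i,4]>25: print(st[i],c[i],ray(t,c[i],.195))
P=np.array([.546,-.019]);a=np.radians(-150.5);G=P+.112*np.array([np.cos(a),np.sin(a)])
print(G,r.get_state()['joints'].round(1)); go([G[0],G[1],.10],-150.5)
```

```text
neck [ 0.55621584 -0.01667604  0.117     ] tip [ 0.43762177 -0.08303208  0.044     ] root [ 0.51098892 -0.04195068  0.044     ]
[ 94 146  37  33 661] [112.91527988 159.82299546] [0.56793281 0.41136232 0.195     ]
[109 196  29  17 128] [123.1875   206.828125] [0.46328554 0.37256877 0.195     ]
[ 0.44852016 -0.07415144] [ 18.4   9.1 -16.5  -0.  -64.3 -78.3]
t 12.57 tcp [ 0.5483 -0.0198  0.1993] [-1.7997e+02  1.5000e-01 -1.4993e+02] -> dp [113.6   2.9  99.3] roll 0.01
```

>>> send_rows(
  steps=[
    {"dp": [35,0,0],"roll": 0.01,"jaw": 50},
    {"dp": [85,0,0],"roll": 0.01,"jaw": 50},
    {"dp": [107,0,20],"roll": 0.01,"jaw": 50},
    {"dp": [107,0,70],"roll": 0.01,"jaw": 50},
    {"dp": [107,0,120],"roll": 0.01,"jaw": 50},
  ],
)

```text
time_s: 13.2
tcp_pos: [0.4548, -0.0738, 0.0767]
eef_rot: [-180.0, 0.1, -150.5]
contact_force: [0.9, 0.1, -0.2]
gripper_width: 0.0459
gripper_force: 0.0
```

>>> send_rows(
  steps=[
    {"dp": [0,0,20],"roll": 0,"jaw": 50},
    {"dp": [0,0,35],"roll": 0,"jaw": 50},
    {"dp": [0,0,45],"roll": 0,"jaw": 50},
    {"dp": [0,0,52],"roll": 0,"jaw": 50},
    {"dp": [0,0,52],"roll": 0,"jaw": 50},
  ],
)

```text
time_s: 13.82
tcp_pos: [0.455, -0.0736, 0.0256]
eef_rot: [180.0, -0.0, -150.5]
contact_force: [0.6, 0.0, -0.5]
gripper_width: 0.0438
gripper_force: 0.0
```

Run:
```python
from h import *
s=cam('side');w=cam('wrist');st=r.get_state();print(st['tcp_pos'],st['contact_force'],st['joints'].round(1))
o=np.zeros((600,800,3),np.uint8);o[:420,:400]=w['im'][:,80:480];o[:600,400:]=cv2.resize(s['im'][200:290,235:295],(400,600),interpolation=cv2.INTER_CUBIC)
cv2.imwrite('pics/m2.png',o)
g=w['im'].max(2)
for y in(60,100,140,180,220): print(y,g[y,200:360:4].tolist())
```

```text
[ 0.4555667  -0.07348115  0.02622186] [0.29136301 0.73254202 0.40706027] [ 15.4  12.9 -39.1   0.  -38.  -75.9]
60 [157, 147, 120, 108, 122, 210, 217, 218, 213, 220, 225, 224, 218, 219, 219, 221, 219, 221, 223, 223, 221, 220, 217, 216, 220, 222, 222, 224, 225, 220, 216, 219, 222, 220, 218, 219, 220, 219, 218, 214]
100 [217, 218, 217, 218, 219, 214, 218, 218, 220, 224, 225, 222, 222, 224, 219, 219, 215, 214, 218, 220, 222, 223, 224, 226, 225, 221, 207, 199, 208, 206, 196, 193, 197, 201, 198, 197, 198, 198, 197, 199]
140 [223, 227, 225, 224, 223, 225, 225, 223, 224, 222, 215, 196, 190, 200, 197, 204, 199, 193, 190, 197, 194, 195, 198, 199, 197, 199, 201, 199, 191, 188, 194, 186, 187, 194, 196, 196, 198, 197, 195, 195]
180 [191, 195, 194, 194, 106, 45, 47, 127, 196, 196, 198, 202, 198, 191, 187, 194, 198, 198, 190, 198, 201, 197, 196, 197, 198, 200, 199, 198, 198, 197, 191, 193, 189, 193, 192, 197, 196, 192, 193, 190]
220 [47, 48, 49, 48, 46, 52, 48, 50, 50, 46, 50, 45, 52, 45, 51, 49, 47, 50, 36, 26, 30, 24, 27, 26, 60, 113, 121, 172, 194, 203, 204, 201, 196, 202, 205, 203, 201, 195, 193, 197]
```

>>> send_rows(
  steps=[
    {"dp": [0,0,4],"roll": 0,"jaw": 50},
    {"dp": [0,0,8],"roll": 0,"jaw": 50},
    {"dp": [0,0,12],"roll": 0,"jaw": 50},
    {"dp": [0,0,14],"roll": 0,"jaw": 50},
  ],
)

```text
time_s: 14.42
tcp_pos: [0.4551, -0.0736, 0.0115]
eef_rot: [180.0, -0.0, -150.5]
contact_force: [-0.4, -0.2, -0.4]
gripper_width: 0.0438
gripper_force: 0.0
```

>>> send_rows(
  steps=[
    {"dp": [0,0,0],"roll": 0,"jaw": 30},
    {"dp": [0,0,0],"roll": 0,"jaw": 10},
    {"dp": [0,0,0],"roll": 0,"jaw": 5},
    {"dp": [0,0,0],"roll": 0,"jaw": 5},
    {"dp": [0,0,0],"roll": 0,"jaw": 5},
  ],
  newtons=20,
)

```text
time_s: 15.05
tcp_pos: [0.4553, -0.0735, 0.0119]
eef_rot: [180.0, 0.0, -150.5]
contact_force: [0.1, 1.1, 0.4]
gripper_width: 0.0134
gripper_force: 20.0
```

I have the handle at 13.4 mm. I go a bit deeper so the pads centre on it, then grip firmly.

>>> send_rows(
  steps=[
    {"dp": [0,0,0],"roll": 0,"jaw": 40},
    {"dp": [0,0,0],"roll": 0,"jaw": 40},
    {"dp": [0,0,3],"roll": 0,"jaw": 40},
    {"dp": [0,0,6],"roll": 0,"jaw": 40},
    {"dp": [0,0,6],"roll": 0,"jaw": 30},
  ],
)

```text
time_s: 15.68
tcp_pos: [0.4551, -0.0736, 0.0055]
eef_rot: [180.0, -0.0, -150.5]
contact_force: [-0.3, -0.1, 0.1]
gripper_width: 0.0293
gripper_force: 0.0
```

>>> send_rows(
  steps=[
    {"dp": [0,0,0],"roll": 0,"jaw": 5},
    {"dp": [0,0,0],"roll": 0,"jaw": 0},
    {"dp": [0,0,0],"roll": 0,"jaw": 0},
    {"dp": [0,0,0],"roll": 0,"jaw": 0},
    {"dp": [0,0,0],"roll": 0,"jaw": 0},
  ],
  newtons=60,
)

```text
time_s: 16.3
tcp_pos: [0.4553, -0.0735, 0.0059]
eef_rot: [-180.0, 0.0, -150.5]
contact_force: [0.0, 1.2, -0.3]
gripper_width: 0.0136
gripper_force: 60.0
```

>>> send_rows(
  steps=[
    {"dp": [0,0,-2],"roll": 0,"jaw": 0},
    {"dp": [0,0,-5],"roll": 0,"jaw": 0},
    {"dp": [0,0,-10],"roll": 0,"jaw": 0},
    {"dp": [0,0,-15],"roll": 0,"jaw": 0},
    {"dp": [0,0,-15],"roll": 0,"jaw": 0},
  ],
)

```text
time_s: 16.92
tcp_pos: [0.4557, -0.0734, 0.0214]
eef_rot: [-180.0, 0.1, -150.5]
contact_force: [0.1, 0.1, -2.4]
gripper_width: 0.0139
gripper_force: 60.0
```

Run:
```python
from h import *
st=r.get_state();print({k:np.round(st[k],3) for k in('tcp_pos','eef_rot','contact_force','moment','gripper_width','gripper_force')})
go([.531,.248,.026],152)
```

```text
{'tcp_pos': array([ 0.456, -0.073,  0.021]), 'eef_rot': array([-1.79981e+02,  6.20000e-02, -1.50500e+02]), 'contact_force': array([ 0.073,  0.12 , -2.39 ]), 'moment': array([-0.086,  0.264, -0.015]), 'gripper_width': np.float64(0.014), 'gripper_force': np.float64(59.989)}
t 16.93 tcp [ 0.4557 -0.0734  0.0214] [-1.7998e+02  6.0000e-02 -1.5050e+02] -> dp [-223.8  242.7   -4.6] roll 1.004
```

Holding at 60 N with 2.4 N of weight. Before carrying it over I refine the collar axis from the mouth edges and the top disc in the first pictures.

Run:
```python
from h import *
t=cam('top');s=cam('side');T=cv2.imread('pics/top0.png');S=cv2.imread('pics/side0.png')
print("mouth front y (side)",ray(s,(310,169.7),.165)+[0,.042,0])
print("mouth -x edge (top)",ray(t,(212.5,160.5),.165)+[.042,0,0])
for n,c,I,box in(("top",t,T,(170,110,250,160)),("side",s,S,(290,130,330,180))):
    x0,y0,x1,y1=box; h=cv2.cvtColor(I,cv2.COLOR_BGR2HSV)[y0:y1,x0:x1]
    o=cv2.inRange(h,(8,140,90),(25,255,255)); k,l,st,ce=cv2.connectedComponentsWithStats(o)
    for i in range(1,k):
        if st[i,4]>8: print(n,"stub",st[i][:4]+[x0,y0,0,0],ce[i]+[x0,y0])
for y in range(110,162,4): print(y,T[y,185:240:2].max(1).tolist())
print()
for y in range(138,174,2): print(y,S[y,294:328].max(1).tolist())
```

```text
mouth front y (side) [0.62433864 0.19195723 0.165     ]
mouth -x edge (top) [0.63469651 0.19510119 0.165     ]
top stub [182 132  11  10] [186.72826087 136.56521739]
top stub [230 137  12  10] [235.33009709 141.59223301]
side stub [290 134  10  42] [293.07531381 153.84937238]
side stub [308 156   7  10] [311.17241379 160.18965517]
110 [124, 122, 130, 131, 76, 86, 85, 81, 85, 86, 80, 119, 128, 123, 132, 130, 131, 129, 127, 89, 61, 60, 56, 65, 69, 68, 95, 133]
114 [132, 131, 132, 135, 82, 89, 85, 85, 83, 85, 78, 135, 132, 128, 131, 129, 133, 130, 131, 49, 57, 62, 60, 60, 67, 65, 61, 140]
118 [138, 128, 131, 131, 83, 85, 83, 84, 80, 81, 81, 133, 128, 131, 128, 132, 134, 132, 138, 54, 63, 56, 59, 61, 67, 69, 65, 96]
122 [130, 128, 128, 125, 131, 137, 140, 85, 98, 155, 194, 187, 196, 192, 190, 185, 193, 185, 136, 51, 60, 55, 62, 58, 55, 64, 57, 118]
126 [123, 126, 122, 124, 130, 133, 175, 48, 65, 74, 76, 76, 85, 81, 74, 68, 87, 191, 195, 197, 201, 41, 55, 59, 58, 62, 60, 140]
130 [127, 128, 130, 128, 125, 192, 96, 57, 68, 72, 80, 84, 84, 80, 77, 74, 64, 46, 203, 191, 190, 204, 35, 61, 57,
[... 3352 characters left out ...]
 183]
166 [152, 151, 136, 111, 64, 87, 144, 164, 162, 159, 159, 158, 161, 148, 130, 128, 125, 125, 126, 127, 123, 155, 149, 149, 150, 143, 143, 184, 181, 185, 184, 184, 183, 185]
168 [145, 146, 152, 154, 131, 110, 125, 156, 155, 158, 155, 160, 160, 150, 130, 128, 129, 127, 131, 127, 123, 153, 154, 155, 164, 167, 189, 188, 186, 183, 180, 178, 178, 182]
170 [150, 147, 149, 153, 99, 83, 105, 111, 133, 130, 193, 183, 178, 181, 165, 163, 161, 163, 165, 165, 162, 185, 183, 181, 182, 184, 182, 179, 178, 179, 180, 182, 182, 180]
172 [144, 147, 146, 149, 96, 117, 172, 168, 187, 184, 184, 182, 183, 184, 188, 189, 187, 186, 182, 182, 183, 182, 183, 183, 180, 182, 184, 184, 185, 185, 184, 182, 183, 181]
```

Run:
```python
from h import *
t=cam('top');s=cam('side')
print("stub end",tri(t,(242,142),s,(311.3,162)))
print("top disc",tri(t,(212,138.5),s,(309.8,148)))
for z in(.19,.195,.2): print(z,"stub ends mid",(ray(t,(182,136.5),z)+ray(t,(242,142),z))/2)
C=np.array([.628,.193])
print("side px of collar model, top .224, mouth .165:",proj(s,[[C[0],C[1],.224],[C[0],C[1]-.042,.165],[C[0]-.042,C[1],.195],[C[0]+.042,C[1],.195]]).round(1).tolist())
print("top px:",proj(t,[[C[0],C[1],.224],[C[0]-.042,C[1],.165],[C[0],C[1]+.066,.195],[C[0],C[1]-.066,.195]]).round(1).tolist())
```

```text
stub end [0.6241401  0.12583807 0.21163434]
top disc [0.62584308 0.19114028 0.22182664]
0.19 stub ends mid [0.63491697 0.19719037 0.19      ]
0.195 stub ends mid [0.63316849 0.1962206  0.195     ]
0.2 stub ends mid [0.63142001 0.19525084 0.2       ]
side px of collar model, top .224, mouth .165: [[310.3, 147.1], [311.1, 169.5], [297.1, 155.1], [322.4, 154.3]]
top px: [[211.1, 137.0], [213.1, 163.4], [184.0, 139.4], [242.3, 143.7]]
```

The collar axis comes out at about (0.6255, 0.1915). I carry the canister below it in two calls.

>>> send_rows(
  steps=[
    {"dp": [-10,11,-6],"roll": 0.06,"jaw": 0},
    {"dp": [-35,39,-13],"roll": 0.18,"jaw": 0},
    {"dp": [-65,72,-13],"roll": 0.32,"jaw": 0},
    {"dp": [-98,108,-13],"roll": 0.46,"jaw": 0},
    {"dp": [-128,142,-13],"roll": 0.6,"jaw": 0},
  ],
)

```text
time_s: 17.75
tcp_pos: [0.497, 0.1147, 0.0338]
eef_rot: [180.0, -0.0, 174.9]
contact_force: [1.2, 0.2, -2.1]
gripper_width: 0.0134
gripper_force: 60.0
```

Run:
```python
from h import *
go([.5266,.2441,.035],152);print(r.get_state()['joints'].round(1))
```

```text
t 17.75 tcp [0.497  0.1147 0.0338] [180.    -0.   174.86] -> dp [-17.9 131.6  -1.2] roll 0.399
[  35.1   16.2  -32.7   -0.   -41.1 -130.2]
```

>>> send_rows(
  steps=[
    {"dp": [-4,35,0],"roll": 0.1,"jaw": 0},
    {"dp": [-9,70,0],"roll": 0.2,"jaw": 0},
    {"dp": [-14,102,-1],"roll": 0.3,"jaw": 0},
    {"dp": [-17,124,-1],"roll": 0.37,"jaw": 0},
    {"dp": [-18,131,-1],"roll": 0.39,"jaw": 0},
  ],
)

```text
time_s: 18.38
tcp_pos: [0.526, 0.2432, 0.0344]
eef_rot: [-180.0, -0.0, 152.8]
contact_force: [0.6, -0.8, -1.9]
gripper_width: 0.0139
gripper_force: 60.0
```

>>> send_rows(
  steps=[
    {"dp": [0,0,0],"roll": 0,"jaw": 0},
    {"dp": [0,0,0],"roll": 0,"jaw": 0},
  ],
)

```text
time_s: 18.62
tcp_pos: [0.5255, 0.2412, 0.0347]
eef_rot: [-180.0, -0.0, 152.8]
contact_force: [0.5, 0.0, -2.0]
gripper_width: 0.0136
gripper_force: 60.0
```

Run:
```python
from h import *
go([.5266,.2441,.035],152);st=r.get_state();print(st['joints'].round(1),st['contact_force'])
s=cam('side');t=cam('top');w=cam('wrist')
a=cv2.resize(s['im'][125:215,270:350],(400,450),interpolation=cv2.INTER_CUBIC)
b=cv2.resize(t['im'][100:190,165:245],(400,450),interpolation=cv2.INTER_CUBIC)
o=np.zeros((600,800,3),np.uint8);o[:450,:400]=a;o[:450,400:]=b; o[450:,:200]=cv2.resize(w['im'],(200,150))
cv2.imwrite('pics/p1.png',o)
C=[.6255,.1915]
print("expected side px (foot .032): neck top",proj(s,[[*C,.146],[C[0]-.031,C[1],.1],[C[0]+.031,C[1],.1],[C[0],C[1]-.031,.032],[C[0],C[1]-.031,.116]]).round(1).tolist())
```

```text
t 18.62 tcp [0.5255 0.2412 0.0347] [-1.7996e+02 -2.0000e-02  1.5278e+02] -> dp [ 0.3  3.1 -0.3] roll 0.014
[  44.    21.5  -23.9   -0.   -44.6 -161.2] [ 0.47569554  0.0264895  -2.01983235]
expected side px (foot .032): neck top [[308.3, 167.4], [298.5, 178.9], [316.5, 178.2], [307.6, 199.9], [309.0, 180.1]]
```

View pics/p1.png

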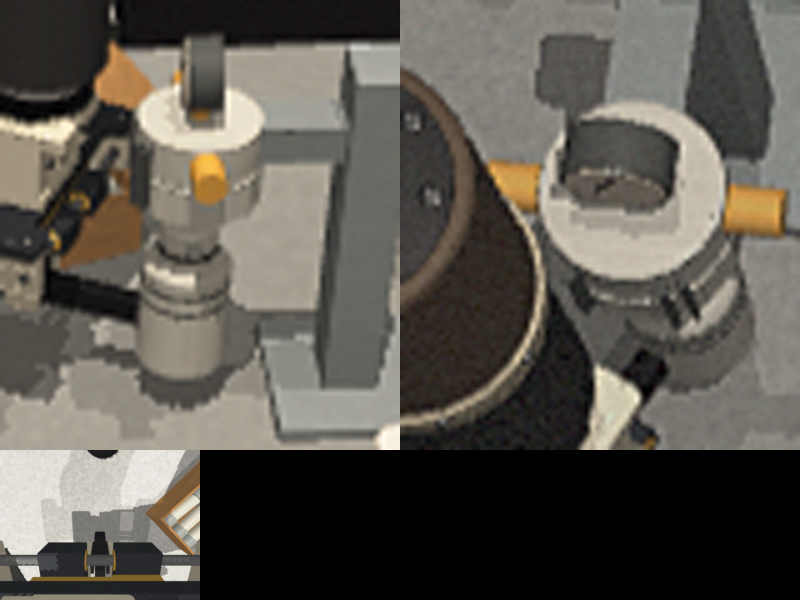

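The view shows the canister under the collar: shell centred at side px (306.7,~190), neck (307.6,174), foot front at row 200.6. The expected values are 307.5, 308.3 and 199.9. It needs about +2.5 mm x and +3.5 mm y, most of which is the remaining tool error.

>>> send_rows(
  steps=[
    {"dp": [0,2,0],"roll": 0.015,"jaw": 0},
    {"dp": [-1,4,0],"roll": 0.015,"jaw": 0},
    {"dp": [-1,4,0],"roll": 0.015,"jaw": 0},
  ],
)

```text
time_s: 19.15
tcp_pos: [0.5288, 0.2453, 0.0349]
eef_rot: [180.0, 0.0, 151.9]
contact_force: [-0.0, -0.1, -2.1]
gripper_width: 0.0134
gripper_force: 60.0
```

```bash
cat > edges.py <<'E'
from h import *
s=cam('side');g=cv2.cvtColor(s['im'],cv2.COLOR_BGR2GRAY).astype(int)
st=r.get_state();print(st['tcp_pos'].round(4),st['eef_rot'].round(2),st['contact_force'].round(1))
big=cv2.resize(s['im'],None,fx=4,fy=4,interpolation=cv2.INTER_LINEAR).astype(int).max(2)
for y in(187,190,193,196):
    print(y,g[y,292:324].tolist())
print('col',g[150:206,307].tolist())
E
python3 edges.py
```

```text
[0.5287 0.2452 0.0348] [180.    -0.   151.92] [-0.1 -0.7 -2.6]
187 [64, 24, 13, 14, 16, 19, 92, 121, 129, 117, 121, 104, 80, 81, 85, 95, 94, 95, 90, 74, 83, 114, 106, 108, 91, 98, 97, 95, 94, 93, 90, 91]
190 [143, 142, 143, 143, 146, 173, 107, 120, 128, 135, 138, 139, 143, 144, 144, 141, 141, 142, 135, 133, 133, 111, 106, 103, 96, 96, 96, 98, 92, 64, 100, 95]
193 [135, 132, 134, 135, 133, 125, 112, 124, 130, 136, 138, 141, 143, 144, 144, 141, 141, 140, 134, 134, 133, 123, 107, 92, 98, 99, 99, 98, 96, 64, 144, 165]
196 [95, 96, 74, 75, 73, 73, 91, 127, 133, 139, 141, 143, 145, 146, 144, 141, 141, 140, 136, 134, 129, 123, 107, 94, 100, 98, 97, 91, 91, 142, 68, 142]
col [198, 204, 225, 225, 218, 142, 139, 141, 140, 140, 143, 142, 158, 188, 115, 130, 129, 129, 132, 129, 118, 121, 119, 115, 116, 107, 51, 98, 111, 135, 213, 198, 140, 133, 80, 121, 139, 95, 105, 145, 141, 142, 141, 141, 142, 142, 141, 142, 144, 135, 88, 75, 76, 76, 73, 90]
```

It's centred to within about 1.5 mm, so I raise it in stages with force checks.

>>> send_rows(
  steps=[
    {"dp": [0,0,-5],"roll": 0,"jaw": 0},
    {"dp": [0,0,-11],"roll": 0,"jaw": 0},
    {"dp": [0,0,-16],"roll": 0,"jaw": 0},
    {"dp": [0,0,-20],"roll": 0,"jaw": 0},
    {"dp": [0,0,-23],"roll": 0,"jaw": 0},
  ],
)

```text
time_s: 19.82
tcp_pos: [0.5286, 0.2452, 0.0582]
eef_rot: [180.0, 0.0, 151.9]
contact_force: [-0.9, 0.8, -2.4]
gripper_width: 0.0135
gripper_force: 60.0
```

>>> send_rows(
  steps=[
    {"dp": [0,0,-2],"roll": 0,"jaw": 0},
    {"dp": [0,0,-4],"roll": 0,"jaw": 0},
    {"dp": [0,0,-6],"roll": 0,"jaw": 0},
    {"dp": [0,0,-8],"roll": 0,"jaw": 0},
  ],
)

```text
time_s: 20.32
tcp_pos: [0.5286, 0.2451, 0.0659]
eef_rot: [-180.0, -0.0, 151.9]
contact_force: [-0.9, -0.4, -1.9]
gripper_width: 0.0135
gripper_force: 60.0
```

>>> send_rows(
  steps=[
    {"dp": [0,0,-2],"roll": 0,"jaw": 0},
    {"dp": [0,0,-4],"roll": 0,"jaw": 0},
    {"dp": [0,0,-6],"roll": 0,"jaw": 0},
    {"dp": [0,0,-8],"roll": 0,"jaw": 0},
  ],
)

```text
time_s: 20.82
tcp_pos: [0.5286, 0.2451, 0.074]
eef_rot: [-180.0, -0.0, 151.9]
contact_force: [-0.5, -0.8, -1.9]
gripper_width: 0.0136
gripper_force: 60.0
```

>>> send_rows(
  steps=[
    {"dp": [0,0,-1],"roll": 0,"jaw": 0},
    {"dp": [0,0,-2],"roll": 0,"jaw": 0},
    {"dp": [0,0,-3],"roll": 0,"jaw": 0},
    {"dp": [0,0,-4],"roll": 0,"jaw": 0},
    {"dp": [0,0,-4],"roll": 0,"jaw": 0},
  ],
)

```text
time_s: 21.45
tcp_pos: [0.5287, 0.2452, 0.078]
eef_rot: [180.0, 0.0, 151.9]
contact_force: [0.2, 0.0, -2.4]
gripper_width: 0.0135
gripper_force: 60.0
```

```bash
python3 edges.py
```

```text
[0.5286 0.2452 0.0779] [179.99   0.   151.91] [ 0.1  0.6 -1.9]
187 [166, 165, 162, 163, 164, 165, 89, 104, 126, 134, 139, 140, 145, 145, 143, 144, 140, 141, 115, 114, 108, 110, 105, 98, 99, 97, 97, 94, 93, 93, 89, 90]
190 [132, 132, 142, 140, 141, 170, 163, 96, 99, 97, 97, 96, 95, 91, 106, 102, 102, 103, 91, 94, 94, 96, 96, 96, 97, 96, 96, 96, 91, 63, 100, 96]
193 [71, 72, 74, 74, 74, 74, 94, 93, 94, 99, 100, 99, 99, 100, 99, 98, 98, 96, 97, 99, 98, 99, 97, 97, 98, 98, 98, 97, 95, 64, 143, 163]
196 [143, 145, 145, 146, 144, 92, 93, 73, 75, 76, 76, 74, 73, 72, 94, 92, 99, 100, 100, 99, 99, 97, 98, 98, 98, 97, 98, 89, 91, 141, 66, 141]
col [196, 202, 224, 224, 217, 142, 139, 139, 140, 140, 142, 141, 157, 187, 114, 129, 128, 129, 131, 132, 128, 117, 111, 91, 85, 117, 108, 94, 148, 144, 143, 142, 142, 142, 142, 144, 145, 144, 143, 137, 102, 96, 98, 98, 97, 96, 92, 74, 75, 74, 76, 75, 73, 92, 142, 136]
```

It entered freely, with the lug undersides about 12 mm above the mouth. Now I turn counter-clockwise about the collar axis, 20° per call.

>>> send_rows(
  steps=[
    {"dp": [-0.3,-7.8,0],"roll": -0.07,"jaw": 0},
    {"dp": [-1.1,-15.6,0],"roll": -0.14,"jaw": 0},
    {"dp": [-2.4,-23.3,0],"roll": -0.209,"jaw": 0},
    {"dp": [-4.3,-30.9,0],"roll": -0.279,"jaw": 0},
    {"dp": [-6.8,-38.3,0],"roll": -0.349,"jaw": 0},
  ],
)

```text
time_s: 22.12
tcp_pos: [0.5164, 0.2079, 0.0778]
eef_rot: [-180.0, -0.0, 172.0]
contact_force: [0.3, 0.3, -2.1]
gripper_width: 0.0138
gripper_force: 60.0
```

```bash
cat > rot.py <<'E'
from h import *
st=r.get_state();y=np.radians(st['eef_rot'][2]);p=st['tcp_pos'];print("axis",(p[:2]-.112*np.array([np.cos(y),np.sin(y)])).round(4),p.round(4),st['eef_rot'].round(2),st['contact_force'].round(1),st['moment'].round(2),st['joints'].round(1))
E
python3 rot.py
```

```text
axis [0.6274 0.1924] [0.5164 0.2079 0.0778] [-1.7999e+02 -1.0000e-02  1.7204e+02] [ 0.3  0.3 -2.1] [0.   0.23 0.03] [  42.1   16.6  -24.3   -0.   -49.1 -140. ]
```

>>> send_rows(
  steps=[
    {"dp": [-0.3,-7.8,0],"roll": -0.07,"jaw": 0},
    {"dp": [-1.1,-15.6,0],"roll": -0.14,"jaw": 0},
    {"dp": [-2.4,-23.3,0],"roll": -0.209,"jaw": 0},
    {"dp": [-4.3,-30.9,0],"roll": -0.279,"jaw": 0},
    {"dp": [-6.8,-38.3,0],"roll": -0.349,"jaw": 0},
  ],
)

```text
time_s: 22.75
tcp_pos: [0.5178, 0.1689, 0.0778]
eef_rot: [-180.0, -0.0, -168.0]
contact_force: [-0.4, 0.3, -2.5]
gripper_width: 0.0135
gripper_force: 60.0
```

>>> send_rows(
  steps=[
    {"dp": [-0.3,-7.8,0],"roll": -0.07,"jaw": 0},
    {"dp": [-1.1,-15.6,0],"roll": -0.14,"jaw": 0},
    {"dp": [-1.9,-20.4,0],"roll": -0.183,"jaw": 0},
    {"dp": [-2.4,-23.3,0],"roll": -0.209,"jaw": 0},
  ],
)

```text
time_s: 23.25
tcp_pos: [0.5251, 0.1467, 0.0778]
eef_rot: [-180.0, -0.0, -156.1]
contact_force: [0.1, 0.3, -2.0]
gripper_width: 0.014
gripper_force: 60.0
```

```bash
python3 rot.py
```

```text
axis [0.6274 0.1921] [0.5251 0.1467 0.0778] [-1.7999e+02 -1.0000e-02 -1.5607e+02] [ 0.1  0.3 -2. ] [-0.05  0.25  0.02] [  36.2   15.7  -25.7    0.   -48.6 -102.3]
```

>>> send_rows(
  steps=[
    {"dp": [-0.1,-3.9,0],"roll": -0.035,"jaw": 0},
    {"dp": [-0.3,-7.8,0],"roll": -0.07,"jaw": 0},
    {"dp": [-0.5,-10.7,0],"roll": -0.096,"jaw": 0},
    {"dp": [-0.5,-10.7,0],"roll": -0.096,"jaw": 0},
  ],
)

```text
time_s: 23.75
tcp_pos: [0.5299, 0.1373, 0.0778]
eef_rot: [-180.0, -0.0, -150.6]
contact_force: [-0.5, -0.7, -2.4]
gripper_width: 0.0139
gripper_force: 60.0
```

>>> send_rows(
  steps=[
    {"dp": [0,0,1],"roll": 0,"jaw": 0},
    {"dp": [0,0,2],"roll": 0,"jaw": 0},
    {"dp": [0,0,3],"roll": 0,"jaw": 0},
    {"dp": [0,0,4],"roll": 0,"jaw": 0},
    {"dp": [0,0,4],"roll": 0,"jaw": 0},
  ],
)

```text
time_s: 24.38
tcp_pos: [0.5298, 0.1374, 0.0738]
eef_rot: [-180.0, -0.0, -150.6]
contact_force: [-0.4, -0.7, -2.5]
gripper_width: 0.0137
gripper_force: 60.0
```

```bash
python3 rot.py
```

```text
axis [0.6274 0.1924] [0.5298 0.1374 0.0738] [-1.8000e+02 -1.0000e-02 -1.5062e+02] [-0.4 -0.7 -2.5] [-0.08  0.22 -0.02] [ 35.1  16.1 -25.7  -0.  -48.2 -95.7]
```

>>> send_rows(
  steps=[
    {"dp": [0,0,0.7],"roll": 0,"jaw": 0},
    {"dp": [0,0,1.4],"roll": 0,"jaw": 0},
    {"dp": [0,0,2],"roll": 0,"jaw": 0},
    {"dp": [0,0,2],"roll": 0,"jaw": 0},
  ],
)

```text
time_s: 24.88
tcp_pos: [0.5301, 0.1375, 0.072]
eef_rot: [-180.0, 0.0, -150.6]
contact_force: [0.5, 0.8, -0.7]
gripper_width: 0.0134
gripper_force: 60.0
```

>>> send_rows(
  steps=[
    {"dp": [0,0,0.5],"roll": 0,"jaw": 0},
    {"dp": [0,0,1],"roll": 0,"jaw": 0},
    {"dp": [0,0,1],"roll": 0,"jaw": 0},
  ],
)

```text
time_s: 25.25
tcp_pos: [0.5305, 0.1378, 0.0714]
eef_rot: [-180.0, 0.1, -150.6]
contact_force: [0.3, 0.4, 2.5]
gripper_width: 0.0136
gripper_force: 60.0
```

```bash
python3 rot.py
```

```text
axis [0.6281 0.1927] [0.5305 0.1378 0.0714] [-1.7999e+02  9.0000e-02 -1.5061e+02] [0.3 0.4 2.5] [ 0.23 -0.3  -0.07] [ 35.1  16.3 -25.8   0.  -47.8 -95.7]
```

It seated at the expected height, with weight transferring at TCP 0.072. I relax and release.

>>> send_rows(
  steps=[
    {"dp": [0,0,-0.7],"roll": 0,"jaw": 0},
    {"dp": [0,0,-0.7],"roll": 0,"jaw": 20},
    {"dp": [0,0,-0.7],"roll": 0,"jaw": 35},
    {"dp": [0,0,-0.7],"roll": 0,"jaw": 45},
    {"dp": [0,0,-0.7],"roll": 0,"jaw": 45},
  ],
  newtons=20,
)

```text
time_s: 25.88
tcp_pos: [0.5297, 0.1373, 0.0714]
eef_rot: [180.0, -0.0, -150.6]
contact_force: [0.2, 0.5, 0.3]
gripper_width: 0.0377
gripper_force: 0.0
```

```bash
python3 rot.py; python3 edges.py | tail -1
```

```text
axis [0.6273 0.1923] [0.5297 0.1373 0.0714] [ 1.8000e+02 -2.0000e-02 -1.5062e+02] [0.2 0.5 0.3] [-0.   -0.01 -0.02] [ 35.1  16.3 -25.8  -0.  -47.9 -95.7]
col [199, 205, 226, 226, 220, 144, 140, 141, 141, 141, 144, 143, 159, 188, 116, 131, 129, 131, 133, 130, 117, 121, 122, 116, 110, 61, 51, 48, 25, 41, 86, 124, 137, 134, 135, 140, 142, 145, 146, 146, 144, 126, 96, 99, 98, 97, 94, 75, 75, 77, 77, 77, 74, 93, 144, 139]
```

>>> send_rows(
  steps=[
    {"dp": [0,0,-5],"roll": 0,"jaw": 45},
    {"dp": [0,0,-15],"roll": 0,"jaw": 45},
    {"dp": [2,0,-30],"roll": 0,"jaw": 45},
    {"dp": [5,0,-50],"roll": 0,"jaw": 45},
    {"dp": [10,0,-75],"roll": 0,"jaw": 45},
  ],
)

```text
time_s: 26.55
tcp_pos: [0.521, 0.1324, 0.148]
eef_rot: [-180.0, 0.0, -150.6]
contact_force: [1.5, 1.1, 0.4]
gripper_width: 0.0396
gripper_force: 0.0
```

>>> send_rows(
  steps=[
    {"dp": [20,0,-20],"roll": 0,"jaw": 45},
    {"dp": [40,0,-30],"roll": 0,"jaw": 45},
    {"dp": [40,0,-30],"roll": 0,"jaw": 45},
    {"dp": [40,0,-30],"roll": 0,"jaw": 45},
  ],
)

```text
time_s: 27.05
tcp_pos: [0.4866, 0.1131, 0.1772]
eef_rot: [180.0, 0.1, -150.6]
contact_force: [-0.5, -0.4, -0.8]
gripper_width: 0.0396
gripper_force: 0.0
```

Run:
```python
from h import *
s=cam('side');t=cam('top');w=cam('wrist');st=r.get_state();print(st['tcp_pos'],st['contact_force'].round(1),st['qd'].round(2))
g=cv2.cvtColor(s['im'],cv2.COLOR_BGR2GRAY)
for y in(184,187): print(y,g[y,284:324].tolist())
print(g[180:196,307].tolist())
C=np.array([.6265,.192]);a=np.radians(209);d=np.array([np.cos(a),np.sin(a)])
# dark handle in wrist view
m=(w['im'].max(2)<60).astype(np.uint8);m[245:]=0;n,l,ss,c=cv2.connectedComponentsWithStats(m)
for i in range(1,n):
    if ss[i,4]>200:
        q=np.argwhere(l==i)[:,::-1].astype(np.float32);print(ss[i],c[i].round(),cv2.minAreaRect(q))
print("expected handle tip,grip in wrist",proj(w,[[*(C+d*.136),.11],[*(C+d*.09),.11]]).round().tolist(),"top",proj(t,[[*(C+d*.136),.11],[*(C+d*.07),.11]]).round().tolist())
mt=(t['im'].max(2)<50).astype(np.uint8)[140:230,190:290];n,l,ss,c=cv2.connectedComponentsWithStats(mt)
for i in range(1,n):
    if ss[i,4]>40: print("top",ss[i][:2]+[190,140],ss[i][2:],c[i]+[190,140])
```

```text
[0.48645217 0.11300541 0.17624458] [ 0.1 -0.3 -1. ] [-0.02  0.17  0.08  0.04  0.09  0.07]
184 [97, 93, 51, 32, 13, 29, 31, 31, 30, 30, 19, 17, 18, 18, 16, 14, 15, 48, 145, 140, 140, 143, 143, 143, 142, 117, 111, 111, 108, 107, 104, 112, 115, 163, 159, 162, 159, 158, 157, 158]
187 [19, 20, 17, 17, 15, 16, 14, 16, 19, 15, 14, 43, 41, 88, 67, 103, 106, 138, 140, 140, 143, 144, 143, 143, 142, 142, 139, 114, 112, 110, 108, 106, 92, 97, 96, 94, 94, 92, 88, 90]
[146, 144, 143, 144, 143, 143, 143, 143, 144, 144, 142, 124, 96, 98, 97, 96]
[217 132  35  63 990] [231. 161.] ((221.28494262695312, 163.01202392578125), (41.30660629272461, 47.14747619628906), 37.405357360839844)
[ 463  183   62   51 2209] [493. 209.] ((493.5, 208.0), (50.0, 61.0), 90.0)
expected handle tip,grip in wrist [[282.0, 254.0], [281.0, 307.0]] top [[241.0, 204.0], [230.0, 180.0]]
top [190 140] [ 64  50 617] [230.52188006 171.02755267]
top [280 159] [ 10  35 184] [286.05978261 172.39130435]
top [190 170] [  68   60 1368] [224.6878655  202.86476608]
top [266 192] [ 24  38 652] [279.4202454  213.88957055]
top [255 194] [16 16 87] [261.65517241 203.08045977]
```

```bash
python3 -c "
from plant import r
print(r.close_job())"
```

```text
the job is handed in; nothing more can be done
None
```

I handed the job in: after its stop on the mat, the canister hangs in the collar with its handle at the pair of ribs (about 209 degrees), seated at the expected height. The gripper is clear and I saw no sign of a bystander being moved; the hand-in gave no verdict.

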